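Light the ring in the spectroscope stand and hold its shutter open at the pointer

TASK

Get the spectroscope stand ready for a reading of the ring on its stage: take the penlight out of the wooden tool block and lower it gently, lens end down as it stands, all the way into the stand's round lamp well, and let go of it. Then grip the black finger tab of the spring-return shutter, pull it out until its white line is level with the red pointer on the scale, and keep it there: finish while still gripping the tab and holding the shutter at the pointer, for it springs shut when released. Do not shift the pointer, and leave the stone jars, the loupe and the tweezers where they are.

Things in the scene. Friction and masses are not known exactly. Their poses are not given: they have to be found in the camera images.
- penlight_mid (a point): black round penlight with a red tail button on top, 135 mm long, barrel 14 mm in diameter, 50 g, standing lens down in the tool block's middle hole (40 mm deep, 16.5 mm wide), 92 mm of it free; this point is on its axis, 66 mm above the lower (lens) end and 68 mm below the top. Its y axis points up the barrel
- tool_block: dark wooden block fixed to the desk, 110 mm (its x) by 50 mm (y) by 48 mm high, on a slightly wider 8 mm foot, with three round holes in a row along x, 36 mm apart; origin at the centre of its underside, the middle hole straight above it
- lamp_well (a point): centre of the mouth of the lamp well, a black upright tube on the light grey stand, 66 mm above the desk. Bore 17 mm, flared to about 28 mm in the top 10 mm, floor 56 mm below the mouth: a seated penlight's middle is 10 mm above this point. Axes are the stand's: -x is the way the shutter pulls out, z up. The rest of the stand is to the well's right (-y), at most 95 mm high
- shutter (a joint): travel of the shutter slide in m: 0 shut (at the start), 0.048 fully out, straight along the stand's -x. A spring pulls it shut with about 2.5 N at 0 and 1 N more for each 10 mm out
- shutter_tab (a point): grip point on the shutter's upright black tab, 58 mm above the desk, 16 mm below the tab's top. The tab is 14 mm thick (stand's x), 18 mm wide (y), free from 25 to 74 mm above the desk. Shut, its middle is 40 mm in front of the housing (84 mm wide, 53 mm high). The guide bed under it is 50 mm wide, 22 mm high, the pointer on it 28 mm high. Axes are the stand's
- shutter_line (a point): outer end of the white index line (2 mm wide) on the shutter's foot beside the tab, 24 mm above the desk, in line (same stand x) with the tab's middle
- pointer_tip (a point): tip of the small red pointer on the scale on the left side of the guide bed, 10 mm wide along the scale, set somewhere between 20 and 40 mm of shutter travel, held by friction. The white line is level with it when both have the same x in the stand's axes
- jar_red: screw-cap glass jar with red stones, 39 mm wide, 43 mm high; origin at the centre of its underside
- jar_blue: screw-cap glass jar with blue stones, 39 mm wide, 43 mm high; origin at the centre of its underside
- loupe: folded loupe, 27 x 44 x 14 mm, lying on the desk; origin at the centre of its underside
- tweezers: steel tweezers, 162 mm long, 10 mm high, lying on the desk; origin at the centre of its underside

How it is judged:
By the outcome, as a careful person would: the job done as asked, in the order asked, and still so for the second after the job is handed in, while the arm keeps its last pose, push and grip.
It also fails if it takes over 64 s, if anything falls off the work surface, if the arm or the gripper's body presses on something with over 40 N, if the wrist force passes 120 N, or if a joint passes its speed limit or range.

ROBOT

A 6-joint arm with a two-finger parallel gripper is mounted at the origin on a cart in front of the work surface, level with it; the furniture and walls round the work are solid. World frame = base frame: x ahead of the robot, y to its left, z up, the work surface at z = 0. Lengths are in mm, angles in rad, forces in N, time in s.
With the tool pointing down it reaches from about 350 to 875 mm from the base axis. Payload 4.2 kg.
Tool frame: the origin (TCP) lies at the very end of the fingers, on their centre line; the grasp point (between the pads) lies 19 mm behind it (pinch_z is the distance from the TCP to the grasp point, in mm); z points along the fingers, y is the line along which they close (so a half turn about z gives the same grasp; the last joint's range is limited). The gripper opens to 85 mm and grips with 20 to 120 N. Pads are 22 mm wide; open, the fingers measure 114 mm over their backs; the gripper's body (76 mm by 85 mm) begins 54 mm behind the grasp point. The pads swing forward as they close: fully open they stand 13 mm farther back than shut.
Start: joints at [-0.893, 0.385, 0.008, 0, -1.194, -0.259], TCP at [254.178, -570.958, 231.312] pointing down, gripper open.
Joint ranges: [-3.14, 3.14], [-1.21, 2.06], [-1.07, 1.41], [-3.16, 2.05], [-2.99, -0.16], [-3.1, 3.1]. Speed limits (rad/s): [2.79, 2.79, 3.14, 3.14, 3.14, 3.14].

INTERFACE

Orientations are given as a unit quaternion [x, y, z, w].
In Python, from bench import * gives the robot as it stands.
- The arm moves only by the tool arm_command, never from a script. Its argument "steps" is one flat list of numbers, 4 for each row, row after row: the shift along the tool's x, y, z in m, then the turn about the tool's z in rad. In form: [tx, ty, tz, roll, tx, ty, tz, roll, ...]. A call has 1 to 20 rows; each row shifts and turns the commanded pose from where the row before left it, along the tool's axes as they then stand; what a row does not reach is not made up. A row lasts 1/8 s, in which the tool goes at most 62.5 mm and 10.7 degrees, less where a joint would pass 70% of its speed; a pose out of reach is approached as far as the arm can. A call with a gripper value outside its range is refused whole. "grip" is the finger opening in m, from 0 to 0.0854, set as the call begins (left out, the last holds). The fingers move at their own pace and stop on an object; the grip force is fixed at half the most. Time passes only in rows, so rows that do not move let the fingers close. It gives the time, the measured TCP pose, the force, the opening and the grip force at its end, in the units of the state.
- read_state(): the state, without advancing time (a new reading comes with each control period).
- get_image(name): name is "scene" or "side" or "wrist"; returns the picture (400x640x3 uint8, red, green, blue); there is no depth.
- get_calibration(name): a dict with "camera_matrix" (3x3 intrinsics, pixels), "k1" (the pictures are not rectified: a ray, as slopes to the right and down, at radius r is drawn at 1 + k1 r^2 times it, then the intrinsics apply), "cam_to_world" (4x4, takes a point from camera to world coordinates). Camera axes: x right, y down, z forward; pixel columns grow to the right and rows downward; lengths in mm; the calibration is good to about 2 mm. A picture is of the moment at which its call begins: read the wrist's pose just before it. get_calibration takes no time and is no camera call; for the wrist camera it gives the pose at the moment of the call.
- job_done(): hands the job in; it is judged then, once.
The state is a dict: "clock": time; "joints": joint angles; "joint_vel": joint speeds; "joint_efforts": joint torques, N m; "position": TCP position; "ee_rot": TCP orientation; "contact_force": force on the tool from outside, world axes, zero at the start; "wrist_torque": the same for the moment, N m; "gripper_width": finger opening in mm; "grasp_force": force on a finger pad.
Only numpy, scipy, OpenCV 4.12 (cv2) and the standard library are available. Lean on these libraries where they do the work, as an engineer would, in place of code of your own. Each camera call takes 0.05 s, during which the arm holds its last target. There are 200 camera calls.

## Working session

There is one attempt and no reset: what is moved stays moved. The work goes in short steps, Python scripts to look and compute and a tool call to move; the robot and the scene stay as the last step left them, time stands still between calls to the robot, and variables do not carry over. Pictures are saved under pics/ and viewed, at most 14 in all, crops included, and the job is handed in when it is done.

Besides the shell and the picture viewer there is one more tool, called after "Call:" as a command line: name --argument value ..., lists and objects as JSON in quotes. arm_command: Moves the arm, as the interface text tells. Its arguments: {"type":"object","properties":{"steps":{"type":"array","items":{"type":"number"}},"grip":{"type":"number"}},"required":["steps"]}

```bash
mkdir -p pics; ls; cat > h.py <<'E'
from bench import *
import numpy as np, cv2
from scipy.spatial.transform import Rotation as R
def ray(c,u,v):
    K=np.array(c["camera_matrix"]);k=c["k1"];T=np.array(c["cam_to_world"])
    d=np.array([(u-K[0,2])/K[0,0],(v-K[1,2])/K[1,1]]);s=d.copy()
    for _ in range(20): s=d/(1+k*(s@s))
    return T[:3,3],T[:3,:3]@np.array([s[0],s[1],1.])
def onz(c,u,v,z):
    o,d=ray(c,u,v);return o+d*(z-o[2])/d[2]
def proj(c,p):
    K=np.array(c["camera_matrix"]);T=np.array(c["cam_to_world"])
    q=T[:3,:3].T@(np.array(p,float)-T[:3,3]);s=q[:2]/q[2];s=s*(1+c["k1"]*(s@s))
    return K[:2,:2]@s+K[:2,2]
def two(c1,a,c2,b):
    o1,d1=ray(c1,*a);o2,d2=ray(c2,*b)
    t=np.linalg.lstsq(np.c_[d1,-d2],o2-o1,rcond=None)[0]
    p,q=o1+d1*t[0],o2+d2*t[1];return (p+q)/2,np.linalg.norm(p-q)
def save(n,im): cv2.imwrite("pics/"+n+".png",cv2.cvtColor(im,cv2.COLOR_RGB2BGR))
def load(n): return cv2.cvtColor(cv2.imread("pics/"+n+".png"),cv2.COLOR_BGR2RGB)
E
python3 - <<'E'
from h import *
for n in ["scene","side"]:
    save(n,get_image(n))
    c=get_calibration(n);print(n,np.round(c["cam_to_world"],2).tolist(),c["k1"],np.array(c["camera_matrix"])[0,0])
s=read_state();print(s)
E
```

```text
pics
scene [[0.89, -0.18, 0.42, 158.8], [-0.45, -0.33, 0.83, -538.14], [-0.01, -0.92, -0.38, 407.45], [0.0, 0.0, 0.0, 1.0]] 0.00566098584950974 402.36904840522857
side [[-0.91, -0.25, 0.33, 208.6], [-0.42, 0.55, -0.72, 843.01], [-0.0, -0.8, -0.61, 649.7], [0.0, 0.0, 0.0, 1.0]] -0.043568316875097275 404.78749195377304
{'clock': 0.1, 'joints': array([-8.93390269e-01,  3.85477940e-01,  6.74149717e-03, -4.33333543e-04,
       -1.19402368e+00, -2.58599641e-01]), 'joint_vel': array([-0.00085272, -0.00156903,  0.00173219,  0.00301919,  0.0004979 ,
       -0.00201098]), 'joint_efforts': array([-7.31354230e-04, -3.93317127e+01,  1.88930529e+01,  4.19799998e+00,
       -2.57664637e-03, -2.24799166e-06]), 'position': array([ 253.96147407, -570.48815472,  230.32405702]), 'ee_rot': array([-2.07797909e-01,  9.78171265e-01,  9.67163953e-04, -2.63203592e-04]), 'contact_force': array([-0.3252988 , -0.87965583, -0.00325625]), 'wrist_torque': array([ 0.00689034,  0.02043638, -0.04701758]), 'grasp_force': 0.0, 'gripper_width': 85.05987709943032}
```

View pics/scene.png

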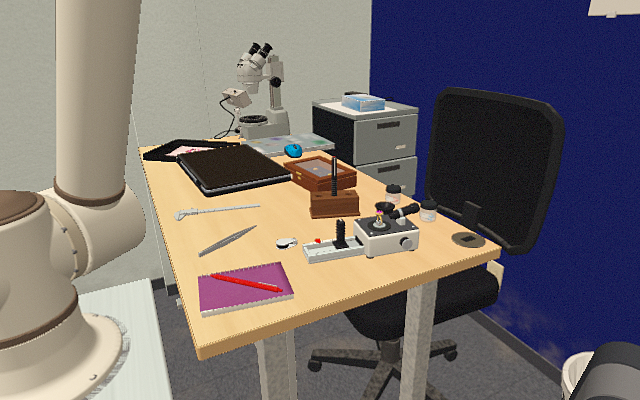

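View pics/side.png

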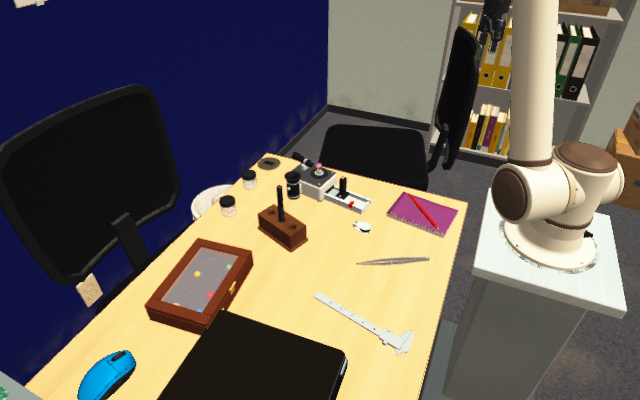

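The scene view shows the tool block at about (334,203) with the penlight top at (334,157). The stand housing is at (388,235), the tab at (340,233) and the red pointer at (318,240). In the side view the penlight top is at (280,187), the well at about (293,180), the tab at (343,186) and the pointer at (351,204). I'll enlarge both.

```bash
python3 - <<'E'
from h import *
a=load("scene")[145:270,280:440];b=load("side")[140:265,210:370]
a,b=[cv2.resize(x,None,fx=4.7,fy=4.7,interpolation=cv2.INTER_CUBIC) for x in (a,b)]
o=np.vstack([a[:, :],b])
o=cv2.resize(np.hstack([a,b]),(800,312)) if 0 else None
save("crop1",np.vstack([cv2.resize(a,(384,300)),cv2.resize(b,(384,300))])) if 0 else None
A=cv2.resize(load("scene")[145:270,300:400],(400,500),interpolation=cv2.INTER_CUBIC)
B=cv2.resize(load("side")[160:260,255:375],(400,333),interpolation=cv2.INTER_CUBIC)
o=np.zeros((500,800,3),np.uint8);o[:,:400]=A;o[:333,400:]=B;save("crop1",o)
E
```

```text
(no output)
```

View pics/crop1.png

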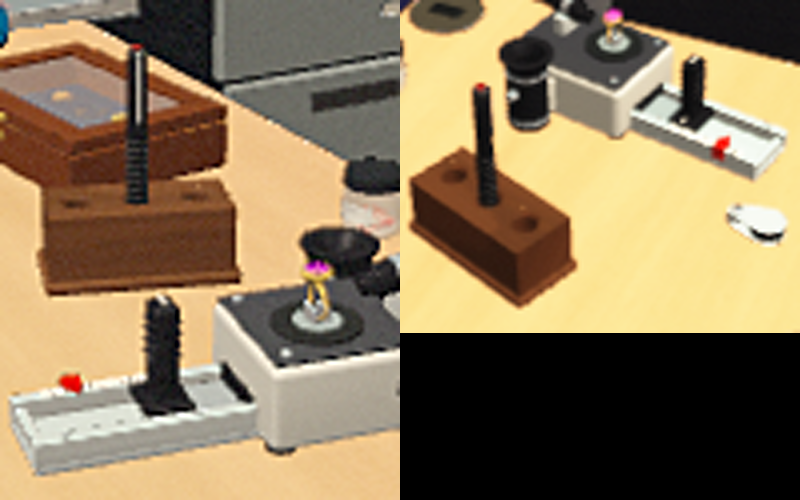

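The penlight top is at scene (334,156.8) and side (279.3,185.8). The well mouth is at scene (385.3,206.3) and side (292.8,175). The tab top is at scene (340.3,220) and side (343.2,178.6), and the pointer at scene (317.5,240.7) and side (351.3,204.4).

```bash
python3 - <<'E'
from h import *
a,b=get_calibration("scene"),get_calibration("side")
P=dict(pen=((136,47),(81,86),141),well=((341,243),(126,50),66),tab=((162,298),(294,60),74),ptr=((70,383),(321,148),28),
 bedL=((12,398),(383,128),22),bedR=((38,438+12),(355,165),22), hole1=((75,203),(55,175),48),hole2=((196,196),(126,222),48),housR=((280,362),(275,52),53))
for k,(u,v,z) in P.items():
    p=(u[0]/4+300,u[1]/4+145);q=(v[0]/3.3333+255,v[1]/3.3333+160)
    print(k,np.round(onz(a,*p,z)),np.round(onz(b,*q,z)),[np.round(x) for x in two(a,p,b,q)])
E
```

```text
pen [576. 242. 141.] [570. 242. 141.] [array([573., 240., 140.]), np.float64(4.0)]
well [620.  96.  66.] [615.  99.  66.] [array([618.,  96.,  65.]), np.float64(4.0)]
tab [497.  68.  74.] [490.  69.  74.] [array([493.,  66.,  74.]), np.float64(6.0)]
ptr [457.  89.  28.] [453. 104.  28.] [array([458.,  96.,  23.]), np.float64(6.0)]
bedL [430.  99.  22.] [421.  55.  22.] [array([418.,  73.,  37.]), np.float64(3.0)]
bedR [421.  48.  22.] [426. 105.  22.] [array([434.,  80.,   1.]), np.float64(2.0)]
hole1 [540. 252.  48.] [603. 232.  48.] [array([566., 261.,  58.]), np.float64(51.0)]
hole2 [608. 227.  48.] [535. 255.  48.] [array([576., 220.,  36.]), np.float64(62.0)]
housR [533.  19.  53.] [517.  37.  53.] [array([528.,  22.,  47.]), np.float64(15.0)]
```

Call:
arm_command --steps '[-0.039, 0.039, -0.003, 0, -0.039, 0.039, -0.003, 0, -0.039, 0.039, -0.003, 0, -0.039, 0.039, -0.003, 0, -0.039, 0.039, -0.003, 0, -0.039, 0.039, -0.003, 0, -0.039, 0.039, -0.003, 0, -0.039, 0.039, -0.003, 0, -0.039, 0.039, -0.003, 0, -0.039, 0.039, -0.003, 0, -0.039, 0.039, -0.003, 0, -0.039, 0.039, -0.003, 0, -0.039, 0.039, -0.003, 0, -0.039, 0.039, -0.003, 0, 0, 0, 0, -0.168, 0, 0, 0, -0.168, 0, 0, 0, -0.168, 0, 0, 0, -0.168, 0, 0, 0, -0.168, 0, 0, 0, -0.168]'

```text
clock: 2.6
position: [530.6, 149.8, 272.7]
ee_rot: [-0.656, 0.754, 0.0, -0.001]
contact_force: [-0.2, -0.7, -0.3]
gripper_width: 85.1
grasp_force: 0.0
```

```bash
python3 - <<'E'
from h import *
s=read_state();c=get_calibration("wrist");save("w1",get_image("wrist"))
import pickle;pickle.dump(c,open("w1.pkl","wb"))
print(s["position"],R.from_quat(s["ee_rot"]).as_matrix().round(3).tolist(),s["joints"].round(2),np.round(c["cam_to_world"],2).tolist(),c["k1"],np.array(c["camera_matrix"])[0,0])
E
```

```text
[530.60368773 149.79060579 272.72095168] [[-0.138, -0.99, -0.001], [-0.99, 0.138, -0.0], [0.001, 0.001, -1.0]] [ 0.57  0.23 -0.11 -0.   -1.23 -0.71] [[-0.99, 0.13, 0.04, 520.14], [0.14, 0.95, 0.29, 76.83], [-0.0, 0.29, -0.96, 414.0], [0.0, 0.0, 0.0, 1.0]] -0.03927032881515341 289.3157986912872
```

View pics/w1.png

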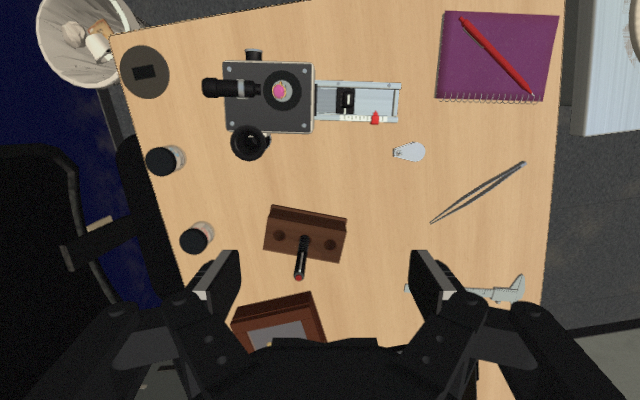

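The wrist view shows the stand with its housing at (268,97), the well mouth at (250,142), the tab at (347,98) and the pointer at (375,118). The block holes are at (280,235) and (330,245), and the penlight runs from its base at (305,240) to the red button at (299,277). I'll enlarge the stand.

```bash
python3 - <<'E'
from h import *
im=load("w1")
save("crop2",cv2.resize(im[50:165,215:415],(800,460),interpolation=cv2.INTER_CUBIC))
hsv=cv2.cvtColor(im,cv2.COLOR_RGB2HSV)
m=(((hsv[...,0]<8)|(hsv[...,0]>172))&(hsv[...,1]>150)&(hsv[...,2]>120)).astype(np.uint8)
n,l,st,ce=cv2.connectedComponentsWithStats(m)
for i in range(1,n):
    if st[i,4]>5: print(st[i],ce[i].round(1))
E
```

```text
[460  16  72  77 558] [495.3  52.8]
[371 112   8  12  66] [374.7 118.5]
[296 276   5   5  21] [298.1 277.8]
```

View pics/crop2.png

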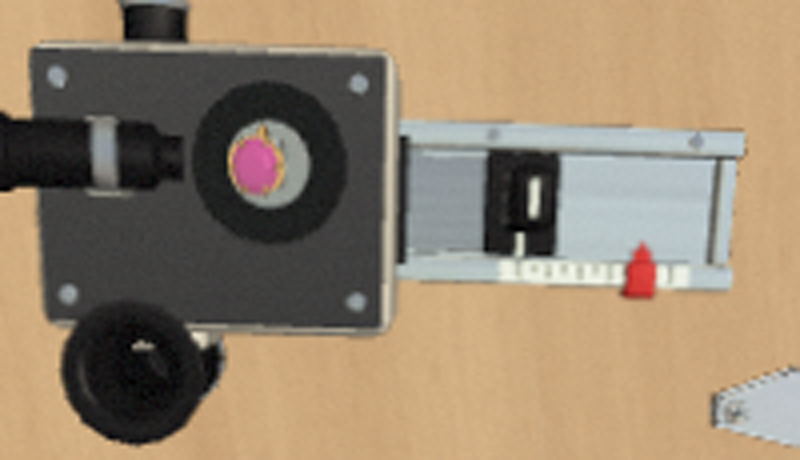

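In the enlargement, in original pixels, the well mouth centre is (248.4,143), the outer end of the white line is (344.8,114), the pointer tip is (375.5,110.8) and the tab top is (348.2,99.2).

```bash
python3 - <<'E'
from h import *
import pickle
c=pickle.load(open("w1.pkl","rb"))
f=lambda x,y,z: onz(c,215+x/4,50+y/4,z)
H=[f(33,50,53),f(385,52,53),f(382,330,53),f(50,322,53)]
B=[f(400,122,22),f(744,132,22),f(731,290,22),f(400,276,22)]
print(np.round(H),np.round(B))
yaws=[np.arctan2(*(a-b)[1::-1]) for a,b in [(H[0],H[1]),(H[3],H[2]),(B[0],B[1]),(B[3],B[2])]]
yy=[np.arctan2(-(a-b)[0],(a-b)[1]) for a,b in [(H[3],H[0]),(H[2],H[1]),(B[2],B[1])]]
print(np.round(yaws,3),np.round(yy,3))
W,T,L,P,F=f(133.5,372,66),f(533,197,74),f(519,256,24),f(642,243,28),f(522,203,24)
for z in (22,24,28): print("ptr",z,f(642,243,z).round(1))
print("W",W.round(1),"T",T.round(1),"L",L.round(1),"footmid",F.round(1))
for y in (-.137,np.mean(yaws)):
    ex=np.array([np.cos(y),np.sin(y),0]);ey=np.array([-ex[1],ex[0],0]);print(y,"travel",(L-P)@ex,"tab-line",(T-L)@ex,(T-L)@ey,"well-tab",(W-T)@ex,(W-T)@ey,"wid",(H[3]-H[0])@ey,(H[2]-H[1])@ey)
pen=onz(c,298.1,277.8,141);print("pen",pen.round(1),"holes",onz(c,280,235,48).round(1),onz(c,330,245,48).round(1))
E
```

```text
[[628.   6.  53.]
 [527.  21.  53.]
 [540.  99.  53.]
 [640.  82.  53.]] [[526.  38.  22.]
 [419.  55.  22.]
 [426. 104.  22.]
 [533.  84.  22.]]
[-0.151 -0.166 -0.162 -0.177] [-0.162 -0.162 -0.156]
ptr 22 [453.9  84.9  22. ]
ptr 24 [454.2  84.9  24. ]
ptr 28 [454.9  84.8  28. ]
W [614.6  99.8  66. ] T [491.7  67.4  74. ] L [494.2  83.5  24. ] footmid [491.3  67.3  24. ]
-0.137 travel 39.084665421520484 tab-line -0.21681489441881713 -16.301640057069278 well-tab 117.28503896373915 48.87889067395369 wid 77.02225340461567 78.51748340368928
-0.16395986552779912 travel 38.95982905528204 tab-line 0.22270068141348595 -16.301560712250392 well-tab 115.92480945556233 52.022734173952244 wid 77.04682274372043 78.54172178914428
pen [571.7 242.9 141. ] holes [602.9 229.6  48. ] [536.7 254.1  48. ]
```

Call:
arm_command --steps '[-0.0242, -0.007, 0.015, 0.012, -0.0242, -0.007, 0.015, 0.012, -0.0242, -0.007, 0.015, 0, -0.0242, -0.007, 0.015, 0, 0, 0, 0.022, 0, 0, 0, 0.022, 0, 0, 0, 0.022, 0, 0, 0, 0.022, 0, 0, 0, 0.022, 0, 0, 0, 0.022, 0, 0, 0, 0, 0, 0, 0, 0, 0]' --grip 0.05

```text
clock: 4.15
position: [574.4, 241.3, 82.0]
ee_rot: [-0.645, 0.764, -0.0, 0.0]
contact_force: [-0.0, 0.1, 0.8]
gripper_width: 50.1
grasp_force: 0.0
```

```bash
cat > red.py <<'E'
from h import *
def red(box=None):
    c=get_calibration("wrist");im=get_image("wrist")
    hsv=cv2.cvtColor(im,cv2.COLOR_RGB2HSV)
    m=(((hsv[...,0]<8)|(hsv[...,0]>172))&(hsv[...,1]>150)&(hsv[...,2]>100)).astype(np.uint8)
    n,l,st,ce=cv2.connectedComponentsWithStats(m)
    return c,im,[(st[i],ce[i].round(1)) for i in range(1,n) if st[i,4]>8]
E
python3 - <<'E'
from red import *
s=read_state();c,im,r=red();save("w2",im);print(s["position"],R.from_quat(s["ee_rot"]).as_matrix().round(3)[:2].tolist(),r)
for a,b in r: print(b,onz(c,*b,142).round(1))
E
```

```text
[574.43979307 241.26662531  82.02400375] [[-0.168, -0.986, 0.001], [-0.986, 0.168, 0.0]] [(array([323, 328,  19,  14, 203], dtype=int32), array([331.8, 334.4]))]
[331.8 334.4] [571.4 241.6 142. ]
```

View pics/w2.png

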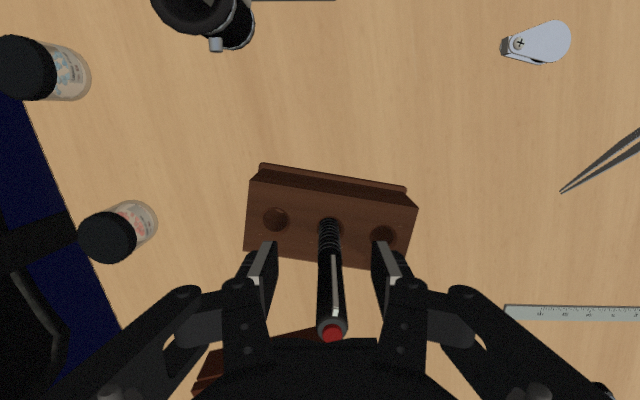

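The wrist view shows the penlight between the open pads, with its button at (332,334). That puts it 3 mm off centre along the closing line, so I'll shift and grip.

Call:
arm_command --steps '[0, 0.003, 0, 0, 0, 0, 0, 0]'

```text
clock: 4.45
position: [570.9, 241.7, 82.0]
ee_rot: [-0.645, 0.764, -0.0, 0.001]
contact_force: [-0.1, -0.1, -0.1]
gripper_width: 50.1
grasp_force: 0.0
```

Call:
arm_command --steps '[0, 0, 0, 0, 0, 0, 0, 0, 0, 0, 0, 0, 0, 0, 0, 0, 0, 0, 0, 0, 0, 0, 0, 0]' --grip 0.005

```text
clock: 5.2
position: [571.2, 241.6, 81.6]
ee_rot: [-0.645, 0.764, -0.0, 0.0]
contact_force: [0.8, 0.4, 3.4]
gripper_width: 12.0
grasp_force: 58.4
```

Call:
arm_command --steps '[0, 0, -0.008, 0, 0, 0, -0.015, 0, 0, 0, -0.02, 0, 0, 0, -0.025, 0, 0, 0, -0.025, 0, 0, 0, -0.025, 0, 0, 0, -0.002, 0, 0, 0, 0, 0]'

```text
clock: 6.2
position: [570.4, 241.3, 200.9]
ee_rot: [-0.645, 0.764, 0.0, -0.0]
contact_force: [0.3, -0.3, -1.5]
gripper_width: 12.2
grasp_force: 58.5
```

```bash
python3 - <<'E'
from red import *
s=read_state();c,im,r=red();save("w3",im);p=s["position"];M=R.from_quat(s["ee_rot"]).as_matrix();print(p,M.round(3).tolist(),s["gripper_width"],s["contact_force"],r)
for a,b in r: print(b,(M.T@(onz(c,*b,p[2]+60)-p)).round(1))
a,b=load("w2"),im
import pickle;pickle.dump(c,open("w3.pkl","wb"))
for n in("scene","side"): save(n+"3",get_image(n))
S=load("scene3")[60:210,280:400];S=cv2.resize(S,(384,480),interpolation=cv2.INTER_CUBIC)
T=cv2.resize(load("side3")[80:230,220:340],(384,480),interpolation=cv2.INTER_CUBIC)
save("crop3",np.hstack([S,T]))
E
```

```text
[570.37492249 241.34411414 200.86239119] [[-0.168, -0.986, -0.001], [-0.986, 0.168, -0.0], [0.0, 0.001, -1.0]] 12.211685968287016 [ 0.25373746 -0.29293171 -1.49460835] [(array([409,   6,  10,  19, 143], dtype=int32), array([413.7,  17. ])), (array([316, 329,  19,  14, 215], dtype=int32), array([324.9, 335.7]))]
[413.7  17. ] [ 96.8  22.8 -60. ]
[324.9 335.7] [ -0.3   0.6 -60. ]
```

View pics/crop3.png

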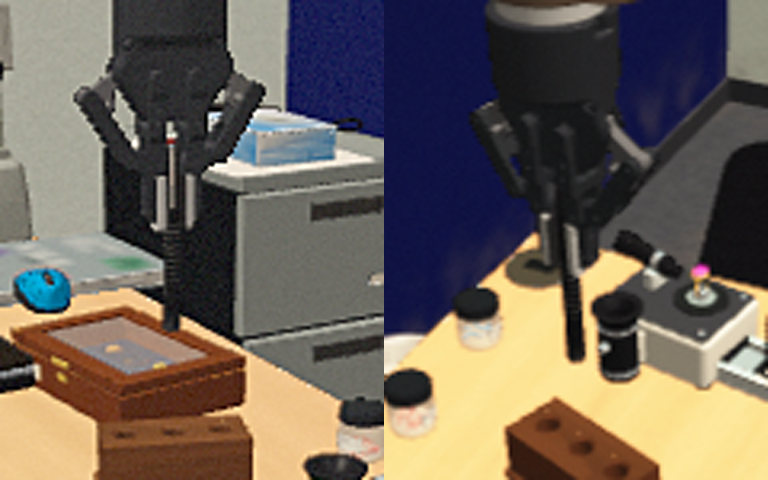

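The penlight hangs straight under the gripper, with its lens end at scene (333.8,162.2) and side (279.7,192.5). I'll move it over the well and measure there.

Call:
arm_command --steps '[0.02, -0.01, 0, 0, 0.0266, -0.0138, 0, 0, 0.0266, -0.0138, 0, 0, 0.0266, -0.0138, 0, 0, 0.02, -0.01, 0, 0, 0.0133, -0.0076, 0, 0, 0, 0, 0, 0, 0, 0, 0, 0]'

```text
clock: 7.35
position: [616.6, 99.3, 201.2]
ee_rot: [-0.645, 0.764, 0.0, 0.0]
contact_force: [0.0, 0.6, -0.1]
gripper_width: 11.9
grasp_force: 58.5
```

```bash
python3 - <<'E'
from h import *
import pickle
c=get_calibration("scene"),get_calibration("side")
print("tip before",[np.round(x,1) for x in two(c[0],(333.75,162.2),c[1],(279.7,192.5))])
s=read_state();p=s["position"];w=get_calibration("wrist");im=get_image("wrist");save("w4",im);pickle.dump((p,w),open("w4.pkl","wb"))
print(p,proj(w,[616,98.5,66]),proj(w,[p[0],p[1],128]))
u,v=proj(w,[616,98.5,66]).astype(int)
x0,y0=u-100,v-75;print(x0,y0)
A=cv2.resize(im[max(y0,0):y0+150,x0:x0+200],(800,600),interpolation=cv2.INTER_CUBIC);save("crop4",A)
E
```

```text
tip before [array([572.9, 242.3, 125.7]), np.float64(6.9)]
[616.64097034  99.26243541 201.22437879] [324.52567038 188.29609622] [323.88685298 209.56988098]
224 113
```

View pics/crop4.png

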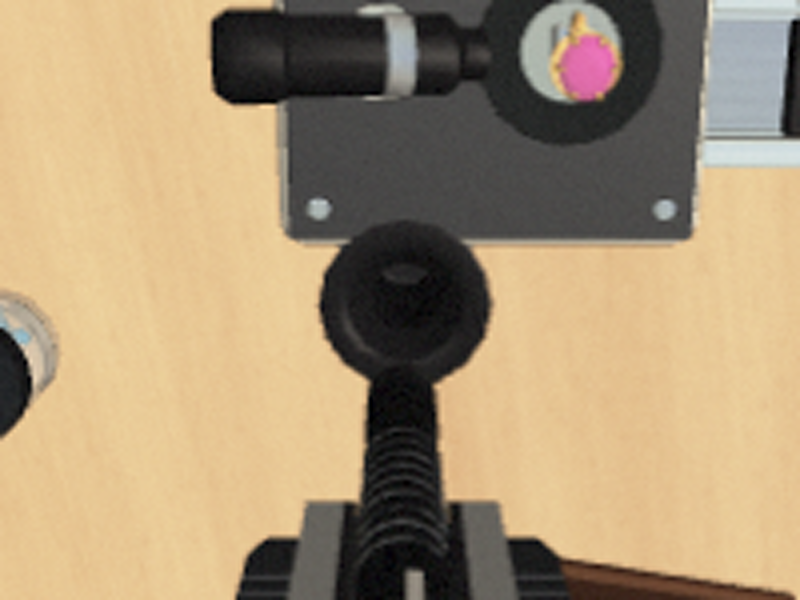

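The mouth centre is at crop (406,303), which is image (325.5,188.8). The lens tip is at crop (403,~390), which is image (324.8,210.5).

```bash
python3 - <<'E'
from h import *
import pickle
p,w=pickle.load(open("w4.pkl","rb"))
m=onz(w,325.5,188.75,66);t=onz(w,324.75,210.5,128);print(m,t,p)
M=R.from_quat(read_state()["ee_rot"]).as_matrix();print(M.T@(m-t),M.T@(m-p),M.round(3).tolist())
E
```

```text
[615.12787772  99.11726105  66.        ] [616.10223235 100.13525997 128.        ] [616.64097034  99.26243541 201.22437879]
[ 1.17391592  0.78850194 61.99988609] [  0.41235391   1.46135054 135.22439707] [[-0.166, -0.986, -0.0], [-0.986, 0.166, 0.0], [-0.0, 0.0, -1.0]]
```

Call:
arm_command --steps '[0.0005, 0.001, 0.02, 0, 0, 0, 0.02, 0, 0, 0, 0.012, 0, 0, 0, 0.008, 0, 0, 0, 0.006, 0, 0, 0, 0.006, 0, 0, 0, 0.004, 0, 0, 0, 0.004, 0, 0, 0, 0, 0]'

```text
clock: 8.52
position: [615.5, 98.4, 121.0]
ee_rot: [-0.645, 0.764, 0.0, -0.0]
contact_force: [0.4, 0.5, -0.4]
gripper_width: 12.2
grasp_force: 58.5
```

Call:
arm_command --steps '[0, 0, 0.005, 0, 0, 0, 0.005, 0, 0, 0, 0.005, 0, 0, 0, 0.005, 0, 0, 0, 0.005, 0, 0, 0, 0.004, 0, 0, 0, 0, 0]'

```text
clock: 9.4
position: [615.5, 98.4, 91.9]
ee_rot: [-0.645, 0.764, 0.0, -0.0]
contact_force: [0.7, -0.2, 0.3]
gripper_width: 12.3
grasp_force: 58.5
```

Call:
arm_command --steps '[0, 0, 0.002, 0, 0, 0, 0.002, 0, 0, 0, 0.001, 0, 0, 0, 0, 0]'

```text
clock: 9.9
position: [615.6, 98.4, 87.2]
ee_rot: [-0.645, 0.764, 0.0, -0.0]
contact_force: [0.0, -1.2, -0.6]
gripper_width: 11.9
grasp_force: 58.5
```

Call:
arm_command --steps '[0, 0, 0.001, 0, 0, 0, 0, 0]'

```text
clock: 10.15
position: [615.6, 98.5, 86.3]
ee_rot: [-0.645, 0.764, 0.0, -0.0]
contact_force: [0.2, -0.3, -1.1]
gripper_width: 12.1
grasp_force: 58.5
```

Call:
arm_command --steps '[0, 0, 0.001, 0, 0, 0, 0, 0]'

```text
clock: 10.4
position: [615.6, 98.4, 85.2]
ee_rot: [-0.645, 0.764, 0.0, -0.0]
contact_force: [0.6, 0.5, -0.5]
gripper_width: 12.3
grasp_force: 58.5
```

Call:
arm_command --steps '[0, 0, 0.001, 0, 0, 0, 0, 0]'

```text
clock: 10.65
position: [615.6, 98.4, 84.2]
ee_rot: [-0.645, 0.764, 0.0, -0.0]
contact_force: [-0.0, -0.6, -1.3]
gripper_width: 12.3
grasp_force: 58.5
```

Call:
arm_command --steps '[0, 0, 0.001, 0, 0, 0, 0, 0]'

```text
clock: 10.9
position: [615.8, 98.5, 83.6]
ee_rot: [-0.645, 0.764, -0.0, 0.0]
contact_force: [-0.5, -1.0, 1.0]
gripper_width: 12.2
grasp_force: 58.9
```

Call:
arm_command --steps '[0, 0, 0.0005, 0, 0, 0, 0, 0]'

```text
clock: 11.15
position: [615.9, 98.5, 83.6]
ee_rot: [-0.645, 0.764, -0.0, 0.0]
contact_force: [-1.4, 0.5, 5.0]
gripper_width: 11.7
grasp_force: 59.1
```

Contact with the floor came at the expected height, so the penlight is seated. I'll release and rise.

Call:
arm_command --steps '[0, 0, 0, 0, 0, 0, 0, 0, 0, 0, 0, 0]' --grip 0.035

```text
clock: 11.52
position: [615.5, 98.4, 82.4]
ee_rot: [-0.645, 0.764, 0.0, -0.0]
contact_force: [-1.2, 0.1, -0.4]
gripper_width: 35.1
grasp_force: 0.0
```

Call:
arm_command --steps '[0, 0, -0.01, 0, 0, 0, -0.02, 0, 0, 0, -0.025, 0, 0, 0, -0.025, 0, 0, 0, 0, 0]'

```text
clock: 12.15
position: [617.2, 98.9, 166.0]
ee_rot: [-0.645, 0.764, -0.001, 0.003]
contact_force: [-0.4, -0.7, -0.4]
gripper_width: 34.9
grasp_force: 0.0
```

```bash
python3 - <<'E'
from red import *
s=read_state();c,im,r=red();save("w5",im)
print(s["position"],s["gripper_width"])
for a,b in r: print(a,b,onz(c,*b,145).round(1))
S=load("w5")
a=get_image("scene");save("scene5",a);b=get_image("side");save("side5",b)
A=cv2.resize(a[130:250,300:420],(400,400),interpolation=cv2.INTER_CUBIC);B=cv2.resize(b[100:220,250:370],(400,400),interpolation=cv2.INTER_CUBIC)
save("crop5",np.hstack([A,B]))
E
```

```text
[617.19297093  98.92313756 165.95686989] 34.91350281747956
[600  21  40  53 527] [621.3  45.3] [444.4  17.1 145. ]
[479 147  12  17 130] [484.9 156.7] [519.1  65.1 145. ]
[321 233  11  10  90] [326.  237.3] [615.9  99.1 145. ]
```

View pics/crop5.png

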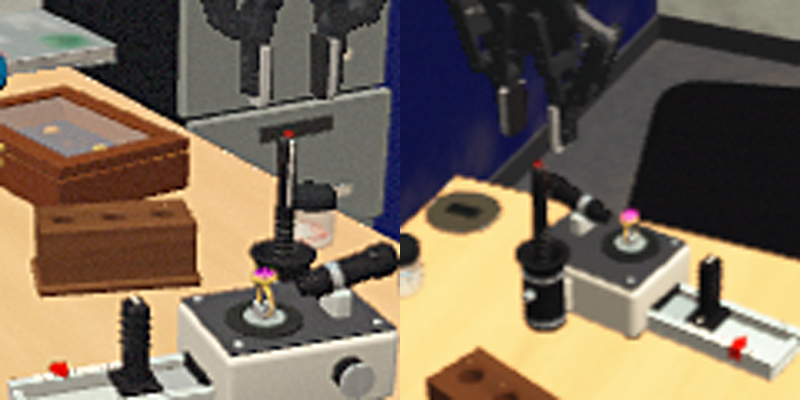

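Both views show the penlight standing upright in the well, button at crop (288,133) and (537,165). I'll move over the tab.

Call:
arm_command --steps '[0.007, 0.016, 0, 0, 0.013, 0.0295, 0, 0, 0.013, 0.0295, 0, 0, 0.013, 0.0295, 0.01, 0, 0.006, 0.0137, 0.018, 0, 0, 0, 0.016, 0, 0, 0, 0, 0, 0, 0, 0, 0]'

```text
clock: 13.3
position: [490.8, 67.0, 118.9]
ee_rot: [-0.645, 0.764, -0.0, -0.0]
contact_force: [0.2, -0.5, 0.2]
gripper_width: 35.3
grasp_force: 0.0
```

```bash
python3 - <<'E'
from h import *
import pickle
s=read_state();p=s["position"];w=get_calibration("wrist");im=get_image("wrist");save("w6",im);pickle.dump((s,w),open("w6.pkl","wb"))
u,v=proj(w,[475,72,40]).astype(int);x0,y0=u-100,v-75;print(p,x0,y0,proj(w,[492,67,74]))
save("crop6",cv2.resize(im[y0:y0+150,x0:x0+200],(800,600),interpolation=cv2.INTER_CUBIC))
E
```

```text
[490.75953053  67.00711063 118.85802263] 244 135 [322.03341391 223.24161857]
```

View pics/crop6.png

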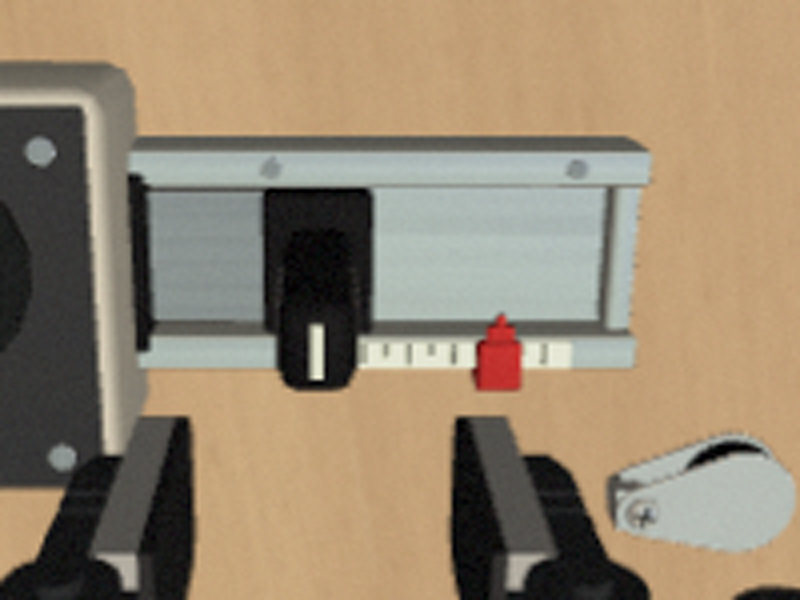

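The tab top centre is at crop (317,352), which is image (323.2,223). The pointer tip is at crop (501,317), which is image (369.2,214.2). The white line is hidden behind the tab.

```bash
python3 - <<'E'
from h import *
import pickle
s,w=pickle.load(open("w6.pkl","rb"));M=R.from_quat(s["ee_rot"]).as_matrix();p=s["position"]
f=lambda x,y,z: onz(w,244+x/4,135+y/4,z)
T=f(317.5,352,74);print("tab",T,M.T@(T-p))
a,b=f(130,150,22),f(650,185,22);a2,b2=f(140,368,22),f(634,367,22);print("yaw",[np.arctan2((x-y)[1],(x-y)[0]) for x,y in((a,b),(a2,b2))])
fo=f(318,188,24)  # foot far edge mid
h=f(145,368,22)
for z in (24,26,28):
    P=f(501,317,z)
    for y in(-.150,-.162,-.17):
        ex=np.array([np.cos(y),np.sin(y),0]);print(z,y,P.round(1),"travel tab",round((T-P)@ex,1),"foot",round((fo-P)@ex,1),"foot edges",round((f(264,195,24)-P)@ex,1),round((f(372,195,24)-P)@ex,1))
E
```

```text
tab [491.05715005  66.97778908  74.        ] [-3.21777105e-02 -2.99157844e-01  4.48580104e+01]
yaw [np.float64(-0.23569721336343072), np.float64(-0.16554357536679354)]
24 -0.15 [454.   85.1  24. ] travel tab 39.4 foot 39.2 foot edges 50.5 27.8
24 -0.162 [454.   85.1  24. ] travel tab 39.5 foot 39.5 foot edges 50.8 28.2
24 -0.17 [454.   85.1  24. ] travel tab 39.6 foot 39.7 foot edges 51.1 28.4
26 -0.15 [454.2  84.3  26. ] travel tab 39.1 foot 38.8 foot edges 50.2 27.5
26 -0.162 [454.2  84.3  26. ] travel tab 39.2 foot 39.2 foot edges 50.5 27.9
26 -0.17 [454.2  84.3  26. ] travel tab 39.3 foot 39.4 foot edges 50.7 28.1
28 -0.15 [454.4  83.6  28. ] travel tab 38.7 foot 38.5 foot edges 49.9 27.2
28 -0.162 [454.4  83.6  28. ] travel tab 38.9 foot 38.9 foot edges 50.2 27.5
28 -0.17 [454.4  83.6  28. ] travel tab 39.0 foot 39.1 foot edges 50.4 27.7
```

Call:
arm_command --steps '[0, 0, 0.01, 0, 0, 0, 0.02, 0, 0, 0, 0.02, 0, 0, 0, 0.02, 0, 0, 0, 0.009, 0, 0, 0, 0, 0]'

```text
clock: 14.1
position: [490.2, 66.8, 39.3]
ee_rot: [-0.645, 0.764, 0.0, -0.001]
contact_force: [-0.1, -0.1, -0.3]
gripper_width: 34.5
grasp_force: 0.0
```

Call:
arm_command --steps '[0, 0, 0, 0, 0, 0, 0, 0, 0, 0, 0, 0, 0, 0, 0, 0, 0, 0, 0, 0]' --grip 0.005

```text
clock: 14.72
position: [491.4, 67.2, 40.6]
ee_rot: [-0.645, 0.764, -0.0, 0.001]
contact_force: [3.3, -2.5, 5.2]
gripper_width: 12.5
grasp_force: 59.3
```

Call:
arm_command --steps '[0, 0.004, 0, 0, 0, 0.006, 0, 0, 0, 0.006, 0, 0, 0, 0.006, 0, 0, 0, 0.006, 0, 0, 0, 0.006, 0, 0, 0, 0.003, 0, 0, 0, 0, 0, 0, 0, 0, 0, 0]'

```text
clock: 15.85
position: [455.4, 73.4, 40.6]
ee_rot: [-0.646, 0.764, -0.001, 0.001]
contact_force: [5.1, -3.6, 5.2]
gripper_width: 13.4
grasp_force: 59.4
```

```bash
python3 - <<'E'
from h import *
import pickle
s=read_state();p=s["position"];w=get_calibration("wrist");im=get_image("wrist");save("w7",im);pickle.dump((s,w),open("w7.pkl","wb"))
a=get_image("scene");b=get_image("side");save("scene7",a);save("side7",b)
u,v=proj(w,[456,80,24]).astype(int);print(p,u,v,proj(get_calibration("scene"),[456,80,24]),proj(get_calibration("side"),[456,80,24]))
o=np.zeros((600,800,3),np.uint8)
x=im[max(v-60,0):v+60,max(u-80,0):u+80];print(max(u-80,0),max(v-60,0),x.shape)
o[:420,:560]=cv2.resize(x,(560,420),interpolation=cv2.INTER_CUBIC)
for k,(i,n) in enumerate(((a,"scene"),(b,"side"))):
    q=proj(get_calibration(n),[456,80,24]).astype(int);o[k*240:k*240+240,560:]=cv2.resize(i[q[1]-20:q[1]+20,q[0]-20:q[0]+20],(240,240),interpolation=cv2.INTER_CUBIC)
save("crop7",o)
E
```

```text
[455.42582399  73.36661863  40.57599724] 324 250 [319.04882036 244.66282812] [353.3919519  199.85518035]
244 190 (120, 160, 3)
```

View pics/crop7.png

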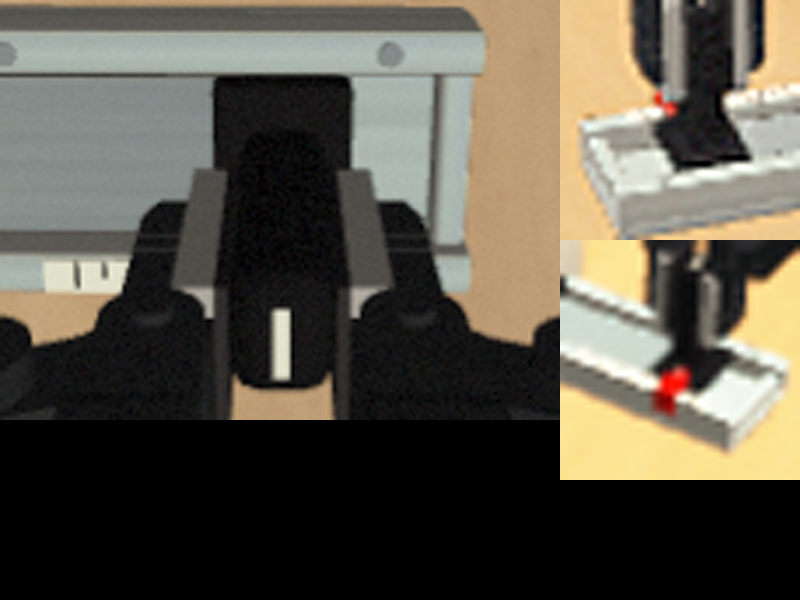

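In the wrist crop the foot's far edge runs from x=213 to 352 at y=77, the tab-top line is at (281,345) and the bed screw at (390,54). The pointer is hidden from the wrist, but in the side view it sits almost level with the tab.

```bash
python3 - <<'E'
from h import *
import pickle
_,w6=pickle.load(open("w6.pkl","rb"));s,w7=pickle.load(open("w7.pkl","rb"))
f6=lambda x,y,z: onz(w6,244+x/4,135+y/4,z)
f7=lambda x,y,z: onz(w7,244+x/3.5,190+y/3.5,z)
y=-.164;ex=np.array([np.cos(y),np.sin(y),0])
S6,S7=f6(577,169,22)@ex,f7(390,54,22)@ex
L6,L7=f6(270,168,22)@ex,f7(5,54,22)@ex
E6,E7=f6(651,165,22)@ex,f7(485,50,22)@ex
print("screw",S6,S7,L6,L7,"end",E6,E7)
for z in(24,26): print("ptr",z,f6(501,317,z)@ex)
print("foot6",f6(318,190,24)@ex,"foot7",f7(282.5,77,24)@ex,"tab6",f6(317.5,352,74)@ex,"tab7",f7(281,345,74)@ex,"tcp",s["position"]@ex)
E
```

```text
screw 418.9961404937134 418.8791344644039 483.62352117239953 482.99411823659364 end 403.39892429537133 403.12119970039817
ptr 24 433.98361400407134
ptr 26 434.30968835104574
foot6 473.54526580844333 foot7 436.7308968349277 tab6 473.5330170404906 tab7 436.83667930387486 tcp 437.3367104678743
```

Call:
arm_command --steps '[0, 0.0024, 0, 0, 0, 0, 0, 0, 0, 0, 0, 0, 0, 0, 0, 0]'

```text
clock: 16.5
position: [453.2, 73.8, 40.6]
ee_rot: [-0.646, 0.764, -0.001, 0.001]
contact_force: [5.4, -4.6, 4.4]
gripper_width: 13.1
grasp_force: 59.4
```

```bash
python3 - <<'E'
from h import *
s=read_state();w=get_calibration("wrist");im=get_image("wrist");b=get_image("side");save("w8",im)
y=-.164;ex=np.array([np.cos(y),np.sin(y),0]);print(s["position"]@ex,s["position"],s["contact_force"])
u,v=proj(w,[456,80,24]).astype(int);x0,y0=u-40,v-60
o=np.zeros((480,800,3),np.uint8);o[:,:320]=cv2.resize(im[y0:y0+120,x0:x0+80],(320,480),interpolation=cv2.INTER_CUBIC)
q=proj(get_calibration("side"),[456,80,24]).astype(int);o[:,320:]=cv2.resize(b[q[1]-16:q[1]+16,q[0]-16:q[0]+16],(480,480),interpolation=cv2.INTER_CUBIC)
save("crop8",o);print(x0,y0,q)
# wrist foot edges, automatic: dark run along the foot's far strip
g=cv2.cvtColor(im,cv2.COLOR_RGB2GRAY).astype(float)
for z in (24,):
    for r in (213,214,215,216,217):
        row=g[r,280:370];d=np.gradient(row);l,rr=d.argmin()+280,d.argmax()+280
        m=onz(w,(l+rr)/2,r,24);print(r,l,rr,m.round(1),(m@ex).round(1))
E
```

```text
435.04961475326854 [453.1723106   73.75751311  40.58823161] [ 5.3842624  -4.63575973  4.35278889]
280 190 [353 199]
213 305 344 [449.8  56.7  24. ] 434.6
214 304 344 [450.2  57.2  24. ] 434.9
215 304 344 [450.3  57.8  24. ] 434.9
216 304 344 [450.4  58.4  24. ] 434.9
217 304 345 [450.3  59.1  24. ] 434.6
```

View pics/crop8.png

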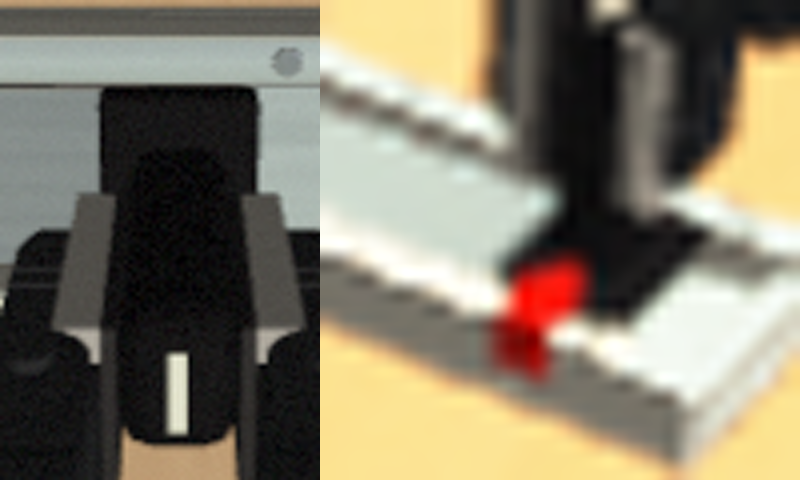

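The side view shows the foot's near edge from (505,270) to (625,320), with its middle on the pointer's axis. The wrist view puts the foot's middle about 0.4 mm short, so I'll make a last small pull and hand in.

Call:
arm_command --steps '[0, 0.0004, 0, 0, 0, 0, 0, 0, 0, 0, 0, 0, 0, 0, 0, 0]'

```text
clock: 17.1
position: [452.9, 73.8, 40.6]
ee_rot: [-0.646, 0.764, -0.001, 0.002]
contact_force: [5.5, -4.5, 4.1]
gripper_width: 13.2
grasp_force: 59.4
```

```bash
python3 -c "
from bench import *
s=read_state();print(s['position'],s['grasp_force'],s['clock']);print(job_done())"
```

```text
[452.85540907  73.78742414  40.57575624] 59.403841495513916 17.1
the job is handed in; nothing more can be done
None
```

I handed the job in at 17.1 s: the penlight is seated in the lamp well and released, and the gripper is holding the shutter out about 39 mm, level with the pointer to within about 0.5 mm by my camera measurements; no verdict came back.

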